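# Prime the analyser's fluid unit and hold its bayonet cap shut

### The arm

A 6-joint arm with a two-finger parallel gripper is mounted at the origin on the work surface. World frame = base frame: x ahead of the robot, y to its left, z up, the work surface at z = 0. Lengths are in mm, angles in rad, forces in N, time in s.
With the tool pointing down it reaches from about 250 to 800 mm from the base axis. Payload 3.9 kg.
Tool frame: the origin (TCP) lies midway between the tips of the shut fingers; the grasp point (between the pads) lies 19 mm behind it (env.pinch_z is the x of the grasp point in the tool frame, in mm); x points along the fingers, y is the direction in which the jaws open and shut, and the axes are right-handed (so a half turn about x gives the same grasp; the last joint's range is limited). The gripper opens to 85 mm and grips with 20 to 120 N. Pads are 22 mm wide; open, the fingers measure 114 mm over their backs; the gripper's body (76 mm by 85 mm) begins 54 mm behind the grasp point. The pads swing forward as they close: fully open they stand 13 mm farther back than shut.
Start: joints at [1.21, 0.26, -0.138, 1.173, 0, 1.571], TCP at [185.332, 491.19, 231.304] pointing down, gripper open.
Joint ranges: [-2.78, 2.78], [-0.83, 1.72], [-1.28, 1.37], [-1.9, 2.12], [-1.57, 1.48], [-3.14, 3.14]. Speed limits (rad/s): [2.57, 2.57, 3.14, 3.14, 3.14, 3.14].

### API

Orientations are given as [roll, pitch, yaw] about the fixed x, y, z axes, in that order (R = Rz(yaw) Ry(pitch) Rx(roll)).
In Python, from station import env, cams, job, spotter gives the robot as it stands. The module is installed in compiled form; this text tells all that it offers.
- The arm moves only by the tool jog_arm, never from a script. Its argument "targets" is a list of rows, each a list of 7 numbers: the shift along the tool's x, y, z in m, then the turn, a rotation vector about the tool's x, y, z in rad, then the opening, from 0 (shut) to 1 (fully open). In form: [[x, y, z, ax, ay, az, gripper], ...]. A call has exactly 8 rows; each row shifts and turns the commanded pose from where the row before left it, along the tool's axes as they then stand; what a row does not reach is not made up. A row lasts 1/12 s, in which the tool goes at most 41.7 mm and 7.16 degrees, less where a joint would pass 70% of its speed; a pose out of reach is approached as far as the arm can. A call is refused whole if a number of a shift passes 0.0417 or a number of a turn 0.125, either way. A call with a gripper value outside its range is refused whole. The fingers move at their own pace and stop on an object; "grip_force" is the grip in N (left out, the last holds). Time passes only in rows, so rows that do not move let the fingers close, or fill a call up. It gives the time, the measured TCP pose, the force and the opening at its end, in the units of the state.
- env.get_obs(): the state, without advancing time (a new reading comes with each control period).
- cams.read_camera(name): name is "scene" or "top"; returns the picture (384x512x3 uint8, blue, green, red); there is no depth.
- cams.camera_info(name): a dict with "intrinsics" (3x3 intrinsics, pixels), "R" (3x3) and "t" (3): a world point X has camera coordinates R X + t. Camera axes: x right, y down, z forward; pixel columns grow to the right and rows downward; lengths in mm; the calibration is good to about 2 mm. A picture is of the moment at which its call begins. camera_info takes no time and is no camera call.
- job.sign_off(): hands the job in, once; it reports no verdict.
Trained networks look in the newest picture that a camera, given by its name, has taken for a name from the list of things; names that differ only in an ending like _2 or _b are one class to them, and where a whole thing is asked for, a point or a joint stands for the part that bears it (a point fixed in the world has none). Each returns a list of dicts, best first, with "p" (0 to 1); they miss things now and then, are a little off and sometimes report something else, mostly with a low value. They report only what shows in the picture. A call takes as long as a camera call. They do not tell look-alikes from the thing itself.
- spotter.regions_of(camera, target): "mask" (384x512 bool, what is visible of it) and "at" ([row, column] in pixels, amid what is visible of it).
The state is a dict: "clock": time; "joints": joint angles; "joint_velocities": joint speeds; "joint_efforts": joint torques, N m; "eef_pos": TCP position; "orientation": TCP orientation; "wrist_force": force on the tool from outside, world axes, zero at the start; "moment": the same for the moment, N m; "grip_width": finger opening in mm.
Only numpy, scipy, OpenCV 4.12 (cv2) and the standard library are available. Lean on these libraries where they do the work, as an engineer would, in place of code of your own. Each camera call takes 0.05 s, during which the arm holds its last target.

### The job

Prime the fluid unit: press the hand pump's sprung lever all the way down and let it come all the way up again, at least three full strokes. Then take the winged cap out of the stand, set it into the slotted coupling, push it down against the spring and turn it a quarter turn clockwise (seen from above) to the stop. Finish while still gripping the cap, holding it pushed in and turned (the coupling is sprung and would turn back), and leave the other things where they are.

Things in the scene. Friction and masses are not known exactly. Their poses are not given: they have to be found in the camera images.
- paddle (a point): middle of the top of the black paddle (52 x 46 mm, 14 mm thick) at the free end of the hand pump's lever; at rest 154 mm above the table, fully down 72 mm, within 7 mm of the same place seen from above. The lever is 160 mm long; its pivot, 110 mm above the table, lies along the frame's level +x, so the frame's yaw is the pump's yaw
- lever (a joint): pump lever angle, rad: 0 up at rest (lever rising 0.25 rad towards the paddle), 0.52 fully down at its stop. A spring brings it back: about 4 N at the paddle at rest, 8 N fully down
- cap_grip (a point): the place to grip: on the winged cap's wing, 30 mm above the underside of its disc. The wing is an upright bar 42 mm long (frame x), 14 mm thick (y), from 8 to 43 mm above the disc's underside. The cap starts in either place of a white stand (190 x 76 mm, 45 mm tall), disc on its top, wing along its length; it lifts straight out
- cap: the winged grey cap, about 120 g; origin at the centre of the disc's underside, x along the wing. Disc 57 mm across, 8 mm thick; below it a steel stem of 11 mm diameter ending in a crossbar 42 mm long (x, parallel to the wing), 10 mm wide, 8 mm high, its bottom 20 mm below the disc's underside. A half turn gives the same cap
- coupling_mouth (a point): centre of the coupling's top: a square steel flange (86 mm, 8 mm thick, top 70 mm above the table) on a white housing, with one slot, 47 mm along the frame's x by 14 mm along y (same after a half turn). The crossbar goes through it into a sprung cradle, met when the disc is 7.5 mm above the flange
- press (a joint): how far the cradle is pushed down, m: 0 at rest, 0.0075 with the cap's disc flush on the flange (5 N at first, 12 N flush). From 0.0035 on, the crossbar is under the flange and can turn; the flange then keeps it in, the disc at most 4 mm up
- twist (a joint): how far the cradle is turned clockwise seen from above, rad: 0 at rest (in line with the slot), 1.5 at its stop; it lags the cap by up to 0.1 rad of play. A light spring turns it back (0.02 to 0.12 N m); let go, the cap turns most of the way back
- plain_cap: spare plain cap of the same grey plastic, same 57 mm disc, but with a round knob (26 mm across) instead of the upright wing; stands in the other place of the stand; leave it. Origin at the underside of its disc
- short_jar: bystander: amber jar, 40 mm across, 45 mm tall; origin at its underside
- small_beaker: bystander: white cup, 40 mm across, 42 mm tall; origin at its underside
- reagent_bottle: bystander: white bottle, 52 mm across, 95 mm tall; origin at its underside
- brown_bottle: bystander: amber bottle, 48 mm across, 85 mm tall; origin at its underside
- tip_tray: bystander: grey open tray 80 x 60 x 30 mm; origin at its underside
- bung: bystander: black rubber bung, 36 mm across, 30 mm tall; origin at its underside
Things that resemble listed ones, but are neither listed nor needed, are in the scene too. Leave any purple or turquoise look-alike of the cap alone.

How it is judged (in metres and radians):
On the way, in this order (a step that is already met when the one before it is completed fails the run):
1. pump lever fully down, first stroke (value of joint lever above 0.44 rad), for 0.05 s.
2. pump lever fully up again after the first stroke (value of joint lever below 0.09 rad), for 0.05 s.
3. pump lever fully down, second stroke (value of joint lever above 0.44 rad), for 0.05 s.
4. pump lever fully up again after the second stroke (value of joint lever below 0.09 rad), for 0.05 s.
5. pump lever fully down, third stroke (value of joint lever above 0.44 rad), for 0.05 s.
6. pump lever fully up again after the third stroke (value of joint lever below 0.09 rad), for 0.05 s.
7. cap pushed into the coupling against its spring (horizontal distance between cap_grip and coupling_mouth below 0.008 m and value of joint press above 0.0025 m), for 0.05 s.
8. cap turned to the stop, pushed in and gripped (all of step 7 and value of joint twist above 1.3 rad and angle between the x axis of cap_grip and the x axis of coupling_mouth, either way round above 1.25 rad and z of cap_grip in the frame of coupling_mouth below 0.036 m and angle between cap_grip's own z axis and vertical below 0.12 rad and contact force between the fingers and cap above 2 N), for 0.2 s.
At the end, for the whole second after the job is handed in: Gripper holds the winged cap (over 2 N) in the coupling: within 8 mm of its axis, disc at most 6 mm above the flange, upright within 0.12 rad, cradle down over 2.5 mm and turned over 1.3 rad (wing 1.25), at rest; pump lever up (under 0.09 rad); bystanders within 40 mm of their places (all of step 8 and value of joint lever below 0.09 rad and linear speed of cap below 0.02 m/s and distance of each of plain_cap, short_jar, small_beaker, reagent_bottle, brown_bottle, tip_tray, bung from where it was at the start of the episode below 0.04 m); the arm keeps its last pose, push and grip.
It fails at once if a bystander is moved by more than 40 mm (distance of any of plain_cap, short_jar, small_beaker, reagent_bottle, brown_bottle, tip_tray, bung from where it was at the start of the episode above 0.04 m).
It also fails if it takes over 72 s, if anything falls off the work surface, if the arm or the gripper's body presses on something with over 40 N, if the wrist force passes 120 N, or if a joint passes its speed limit or range.

## Working session

There is one attempt and no reset: what is moved stays moved. The work goes in short steps, Python scripts to look and compute and a tool call to move; the robot and the scene stay as the last step left them, time stands still between calls to the robot, and variables do not carry over. Pictures are saved under pics/ and viewed, and the job is handed in when it is done.

Besides the shell and the picture viewer there is one more tool, called after ">>>" as a command line: name --pt "numbers of a row" for each row, then --argument value for the rest. jog_arm: Moves the arm, as the interface text tells. Its arguments: {"type":"object","properties":{"targets":{"type":"array"},"grip_force":{"type":"number"}},"required":["targets"]}

```bash
ls; mkdir -p pics
python3 - <<'E'
from station import env,cams,job,spotter
import cv2,numpy as np
print(env.get_obs(), env.pinch_z)
for c in("scene","top"):
    cv2.imwrite(f"pics/{c}0.png",cams.read_camera(c)); print(c,cams.camera_info(c))
E
```

```text
pics
{'clock': 0.0, 'joints': array([ 1.21001431e+00,  2.60692748e-01, -1.39405069e-01,  1.17271322e+00,
        5.47243404e-06,  1.57081817e+00]), 'joint_velocities': array([-1.04143015e-03, -2.78211138e-04,  5.68010890e-04, -2.71148272e-04,
       -7.41434800e-04,  3.69647469e-06]), 'joint_efforts': array([ 3.67101084e-04, -4.05675852e+01,  2.53922957e+01,  1.86987425e-02,
       -2.23233720e-06,  1.66084669e-05]), 'eef_pos': array([185.07753351, 490.54176011, 230.44672561]), 'orientation': array([-1.57349071,  1.56878161, -1.93429458]), 'wrist_force': array([ 0.81927263, -0.03212141, -0.01385904]), 'moment': array([ 0.0255217 , -0.05849194,  0.0094629 ]), 'grip_width': 85.33919147732274} -18.700000000000003
scene {'intrinsics': array([[368.37547048,   0.        , 248.6352883 ],
       [  0.        , 368.37547048, 193.63537481],
       [  0.        ,   0.        ,   1.        ]]), 'R': array([[-0.86490865,  0.50185273,  0.00876737],
       [ 0.41881023,  0.73119767, -0.53846816],
       [-0.2766424 , -0.4620539 , -0.84260025]]), 't': array([ 470.69624597, -142.90883615, 1160.38339191])}
top {'intrinsics': array([[440.83897018,   0.        , 253.95387   ],
       [  0.        , 440.83897018, 190.94908497],
       [  0.        ,   0.        ,   1.        ]]), 'R': array([[ 0.02429217, -0.99958247, -0.01564563],
       [-0.99194289, -0.02215415, -0.12473373],
       [ 0.12433504,  0.01854963, -0.99206689]]), 't': array([  -1.67036042,  553.76191803, 1149.18638377])}
```

View pics/scene0.png

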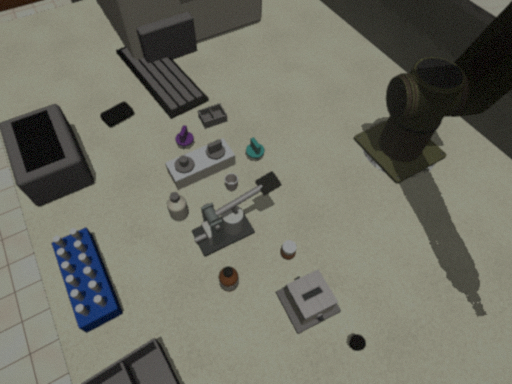

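View pics/top0.png

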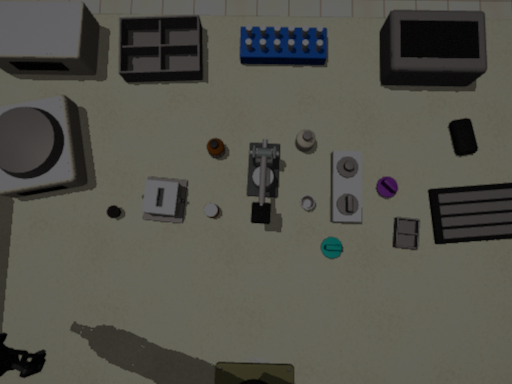

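The winged caps in the top view are grey at (349,205) in the stand, purple at (387,187) and turquoise at (332,248); the last two are look-alikes. The plain round-knob cap is at (347,167). The paddle is at (261,213) and the coupling at (162,198). I'll check close crops and the detectors next.

```bash
cat > h.py <<'E'
import numpy as np,cv2
from station import env,cams,job,spotter
def ray(c,px):
    i=cams.camera_info(c);K,R,t=i["intrinsics"],i["R"],i["t"]
    d=R.T@np.linalg.inv(K)@np.array([px[0],px[1],1.]);return -R.T@t,d
def atz(c,px,z):
    o,d=ray(c,px);return o+d*(z-o[2])/d[2]
def proj(c,X):
    i=cams.camera_info(c);p=i["intrinsics"]@(i["R"]@np.asarray(X,float)+i["t"]);return p[:2]/p[2]
def tri(p1,p2):
    A=[];b=[]
    for c,px in(("top",p1),("scene",p2)):
        o,d=ray(c,px);d=d/np.linalg.norm(d);M=np.eye(3)-np.outer(d,d);A.append(M);b.append(M@o)
    return np.linalg.lstsq(np.vstack(A),np.hstack(b),rcond=None)[0]
E
python3 - <<'E'
from h import *
for c in("scene","top"):
    im=cams.read_camera(c)
    for n in("paddle","cap_grip","cap","coupling_mouth","plain_cap","press","lever"):
        try: r=spotter.regions_of(c,n)
        except Exception as e: print(c,n,e);continue
        for q in r[:4]:
            m=q["mask"];ys,xs=np.nonzero(m);print(c,n,round(q["p"],2),np.round(q["at"]),m.sum(),xs.min(),xs.max(),ys.min(),ys.max())
im=cv2.imread("pics/top0.png")
a=cv2.resize(im[140:230,130:200],None,fx=6,fy=6,interpolation=cv2.INTER_CUBIC)
b=cv2.resize(im[140:230,325:370],None,fx=6,fy=6,interpolation=cv2.INTER_CUBIC)
cv2.imwrite("pics/crop1.png",np.hstack([a,b]))
c=cv2.resize(im[130:230,235:335],None,fx=5,fy=5,interpolation=cv2.INTER_CUBIC)
cv2.imwrite("pics/crop2.png",c)
E
```

```text
scene paddle 0.83 [192. 249.] 970 204 280 171 223
scene paddle 0.49 [166. 181.] 253 175 193 156 171
scene cap_grip 0.83 [150. 216.] 298 205 224 140 159
scene cap_grip 0.77 [148. 256.] 273 246 263 138 159
scene cap_grip 0.76 [140. 186.] 232 176 192 126 145
scene cap 0.63 [153. 217.] 278 206 224 140 158
scene cap 0.58 [135. 182.] 240 176 192 126 148
scene cap 0.52 [147. 255.] 275 245 263 138 159
scene coupling_mouth 0.76 [304. 304.] 2446 277 340 269 332
scene coupling_mouth 0.44 [206. 179.] 442 167 188 193 220
scene plain_cap 0.58 [164. 181.] 272 175 193 155 172
scene lever 0.65 [193. 248.] 801 205 278 172 221
scene lever 0.62 [248. 285.] 259 280 296 240 259
top paddle 0.62 [201. 259.] 810 251 269 147 223
top cap_grip 0.86 [204. 347.] 353 336 357 193 214
top cap_grip 0.74 [186. 384.] 379 375 396 176 197
top cap_grip 0.63 [248. 329.] 343 320 341 237 256
top cap 0.93 [202. 344.] 370 336 357 193 214
top cap 0.75 [182. 387.] 365 375 397 176 196
top cap 0.65 [247. 334.] 365 320 341 237 257
top cap 0.63 [167. 348.] 373 336 357 156 176
top coupling_mouth 0.88 [196. 165.] 1792 142 186 176 222
top plain_cap 0.67 [165. 347.] 354 336 357 156 176
top plain_cap 0.63 [234. 405.] 738 392 418 217 248
top lever 0.56 [200. 262.] 809 251 270 147 222
```

View pics/crop1.png

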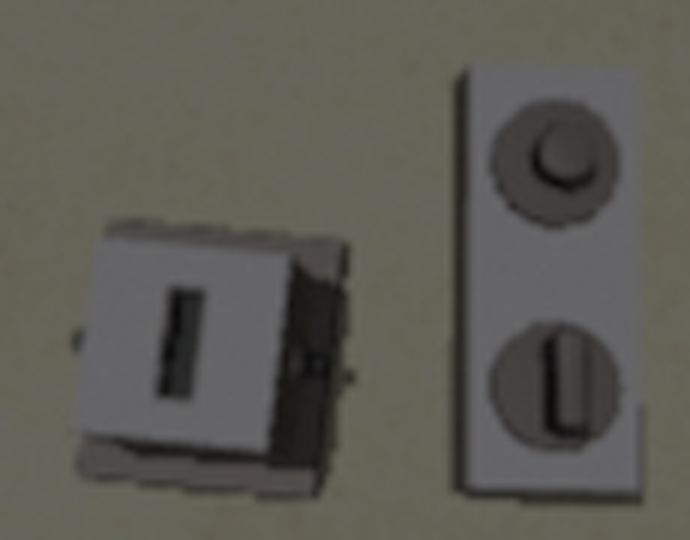

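View pics/crop2.png

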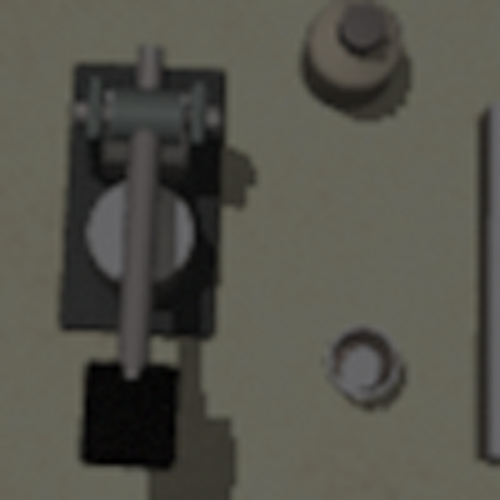

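The crop confirms it: the wing upright is the lower place of the stand, top px (350,204), and the plain knob is the upper place. Now I'll fit the positions.

```bash
cat >> h.py <<'E'
from scipy.spatial.transform import Rotation as Ro
def tool():
    o=env.get_obs();return o["eef_pos"],Ro.from_euler("xyz",o["orientation"]).as_matrix()
E
python3 - <<'E'
from h import *
p,R=tool();print("tool R\n",R.round(3),p.round(1))
np.set_printoptions(precision=1,suppress=True)
def yaw(a,b): d=b-a; return np.arctan2(d[1],d[0])
T=lambda q:[130+(q[0])/6-.42+.0,140+q[1]/6-.42]
f=[T(q) for q in((105,237),(295,253),(270,455),(75,432))]
F=[atz("top",q,70) for q in f];print("flange",np.array(F),"c",np.mean(F,0),[np.linalg.norm(F[i]-F[i-1]) for i in range(4)],[yaw(F[0],F[3]),yaw(F[1],F[2]),yaw(F[1],F[0])-np.pi/2])
s=[T(q) for q in((172,287),(205,290),(192,398),(158,396))]
S=[atz("top",q,70) for q in s];print("slot c",np.mean(S,0),[np.linalg.norm(S[i]-S[i-1]) for i in range(4)],[yaw(S[0],S[3]),yaw(S[1],S[2])])
Tc=lambda q:[325+(q[0]-420)/6-.42,140+q[1]/6-.42]
print("disc",atz("top",Tc((555,386)),53),"wingtop",atz("top",Tc((574,381)),88))
st=[atz("top",Tc(q),45) for q in((470,65),(638,68),(640,492),(465,490))];print("stand",np.array(st),np.mean(st,0))
Pc=lambda q:[235+q[0]/5-.4,130+q[1]/5-.4]
P=[atz("top",Pc(q),154) for q in((85,365),(178,365),(175,467),(83,465))];print("paddle",np.array(P),np.mean(P,0))
print("pivot",atz("top",Pc((148,112)),110))
for n,X in(("padd",[*np.mean(P,0)[:2],154]),("coup",np.mean(S,0)),("wing",atz("top",Tc((574,381)),88))): print(n,proj("scene",X))
# detail scene crops
im=cv2.imread("pics/scene0.png")
a=cv2.resize(im[262:337,270:350],None,fx=5,fy=5,interpolation=cv2.INTER_CUBIC)
b=cv2.resize(im[130:205,165:285],None,fx=5,fy=5,interpolation=cv2.INTER_CUBIC)
cv2.imwrite("pics/crop3.png",np.clip(a*1.8,0,255));cv2.imwrite("pics/crop4.png",np.clip(b*1.8,0,255))
E
```

```text
tool R
 [[ 0.     0.353  0.936]
 [ 0.     0.936 -0.353]
 [-1.     0.     0.   ]] [185.3 491.2 231.3]
flange [[574.3 291.7  70. ]
 [569.1 208.1  70. ]
 [480.7 214.9  70. ]
 [488.7 300.1  70. ]] c [528.2 253.7  70. ] [np.float64(86.05864987978457), np.float64(83.7801450844923), np.float64(88.67996677539516), np.float64(85.56003482365946)] [np.float64(3.04409143857059), np.float64(3.064735703002277), np.float64(-0.06248724491962099)]
slot c [528.7 255.7  70. ] [np.float64(47.937208796055664), np.float64(14.534267512067473), np.float64(47.44761598316618), np.float64(14.849949852310003)] [np.float64(3.0656241352503892), np.float64(3.0720331377655308)]
disc [ 522.5 -234.4   53. ] wingtop [ 521.3 -235.6   88. ]
stand [[ 666.8 -198.3   45. ]
 [ 667.  -273.2   45. ]
 [ 477.5 -272.9   45. ]
 [ 476.6 -196.5   45. ]] [ 572.  -235.2   45. ]
paddle [[510.3  14.  154. ]
 [511.4 -30.7 154. ]
 [462.4 -30.2 154. ]
 [462.3  13.7 154. ]] [486.6  -8.3 154. ]
pivot [644.5 -13.8 110. ]
padd [267.9 182.1]
coup [311.3 293.9]
wing [214.4 143.1][ WARN:0@0.470] global loadsave.cpp:1063 imwrite_ Unsupported depth image for selected encoder is fallbacked to CV_8U.
```

View pics/crop3.png

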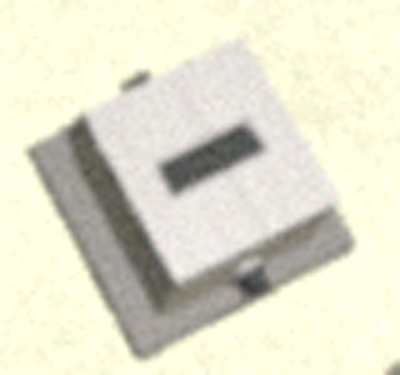

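View pics/crop4.png

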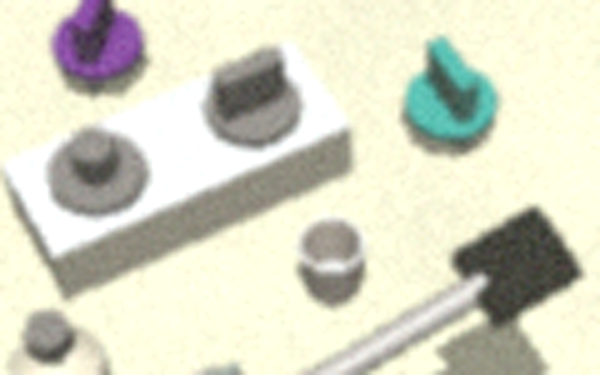

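Scene and top agree to about 1 px, so I'm going to the paddle at about (487,-8) with the fingers shut.

>>> jog_arm --pt "0 -0.0225 0.0287 0 0 0 0" --pt "0 -0.0225 0.0287 0 0 0 0" --pt "0 -0.0225 0.0287 0 0 0 0" --pt "0 -0.0225 0.0287 0 0 0 0" --pt "0 -0.0225 0.0287 0 0 0 0" --pt "0 -0.0225 0.0287 0 0 0 0" --pt "0 -0.0225 0.0287 0 0 0 0" --pt "0 -0.0225 0.0287 0 0 0 0"

```text
clock: 1.57
eef_pos: [337.2, 240.2, 231.5]
orientation: [0.881, 1.57, 0.521]
wrist_force: [1.2, 0.1, -0.5]
grip_width: -0.3
```

Run:
```python
from h import *
p,R=tool();print(p.round(1),env.get_obs()["joints"].round(3));d=np.array([487,-8,175])-p;print((R.T@d).round(1))
```

```text
[337.2 240.2 231.5] [ 0.619  0.069 -0.375  1.126 -0.     0.979]
[  56.5 -179.4  227.7]
```

>>> jog_arm --pt "0.005 -0.0224 0.0285 0 0 0 0" --pt "0.005 -0.0224 0.0285 0 0 0 0" --pt "0.005 -0.0224 0.0285 0 0 0 0" --pt "0.005 -0.0224 0.0285 0 0 0 0" --pt "0.01 -0.0224 0.0285 0 0 0 0" --pt "0.01 -0.0224 0.0285 0 0 0 0" --pt "0.01 -0.0224 0.0285 0 0 0 0" --pt "0.006 -0.0224 0.0285 0 0 0 0"

```text
clock: 2.23
eef_pos: [486.9, -8.2, 174.5]
orientation: [-3.019, 1.57, 2.903]
wrist_force: [-0.3, 0.3, 0.1]
grip_width: -0.1
```

Run:
```python
from h import *
p,R=tool();print(p.round(1),env.get_obs()["joints"].round(3));d=np.array([487,-8,165])-p;print((R.T@d).round(1))
cv2.imwrite("pics/s1.png",cv2.resize(cams.read_camera("scene")[120:260,180:330],None,fx=4,fy=4))
```

```text
[486.9  -8.2 174.5] [-0.017  0.229 -0.335  1.008  0.     0.344]
[9.5 0.3 0.1]
```

View pics/s1.png

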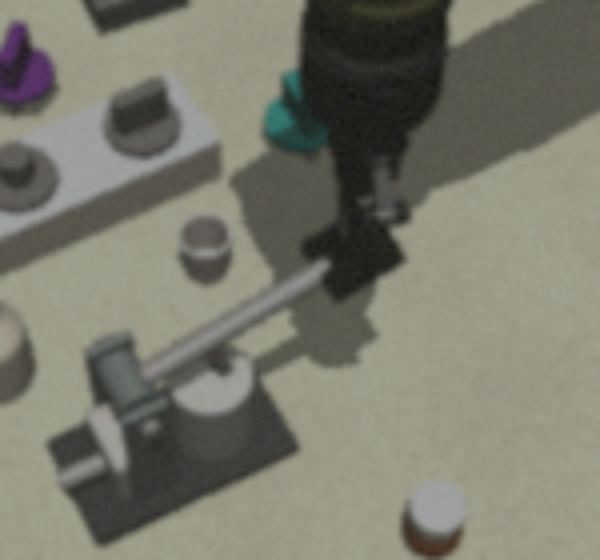

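The fingertips (about (355,225) in the crop) stand over the paddle. Pressing now.

>>> jog_arm --pt "0.018 0 0 0 0 0 0" --pt "0.018 0 0 0 0 0 0" --pt "0.018 0 0 0 0 0 0" --pt "0.018 0 0 0 0 0 0" --pt "0.015 0 0 0 0 0 0" --pt "0.011 0 0 0 0 0 0" --pt "0 0 0 0 0 0 0" --pt "0 0 0 0 0 0 0"

```text
clock: 2.95
eef_pos: [488.2, -6.9, 78.3]
orientation: [-0.103, 1.568, -0.464]
wrist_force: [-0.0, -2.1, 7.4]
grip_width: 0.1
```

Run:
```python
from h import *
cv2.imwrite("pics/s2.png",cv2.resize(cams.read_camera("scene")[120:260,180:330],None,fx=4,fy=4))
```

```text
(no output)
```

View pics/s2.png

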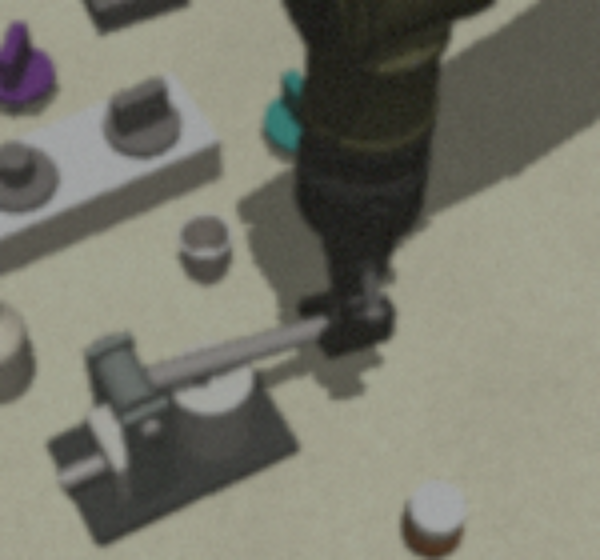

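>>> jog_arm --pt "0.003 0 0 0 0 0 0" --pt "0.001 0 0 0 0 0 0" --pt "-0.02 0 0 0 0 0 0" --pt "-0.02 0 0 0 0 0 0" --pt "-0.02 0 0 0 0 0 0" --pt "-0.02 0 0 0 0 0 0" --pt "-0.02 0 0 0 0 0 0" --pt "0 0 0 0 0 0 0"

```text
clock: 3.67
eef_pos: [489.4, -6.2, 177.6]
orientation: [0.376, 1.563, 0.015]
wrist_force: [0.2, 0.4, 0.7]
grip_width: -0.6
```

Run:
```python
from h import *
cv2.imwrite("pics/s3.png",cv2.resize(cams.read_camera("scene")[120:260,180:330],None,fx=4,fy=4))
```

```text
(no output)
```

View pics/s3.png

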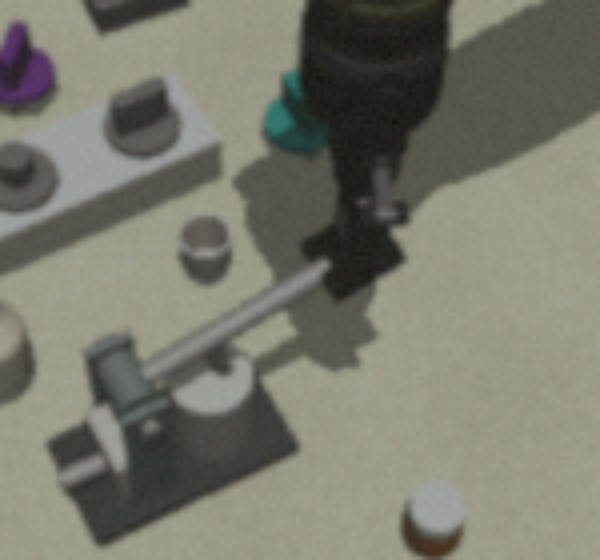

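The lever came fully up, matching s1. Two more strokes, then a fourth for safety if needed.

>>> jog_arm --pt "0.02 0 0 0 0 0 0" --pt "0.02 0 0 0 0 0 0" --pt "0.02 0 0 0 0 0 0" --pt "0.02 0 0 0 0 0 0" --pt "0.015 0 0 0 0 0 0" --pt "0.009 0 0 0 0 0 0" --pt "0 0 0 0 0 0 0" --pt "0 0 0 0 0 0 0"

```text
clock: 4.38
eef_pos: [488.4, -6.2, 72.7]
orientation: [0.417, 1.566, 0.057]
wrist_force: [-6.7, -0.4, 30.9]
grip_width: -0.0
```

>>> jog_arm --pt "-0.02 0 0 0 0 0 0" --pt "-0.02 0 0 0 0 0 0" --pt "-0.02 0 0 0 0 0 0" --pt "-0.02 0 0 0 0 0 0" --pt "-0.02 0 0 0 0 0 0" --pt "-0.004 0 0 0 0 0 0" --pt "0 0 0 0 0 0 0" --pt "0 0 0 0 0 0 0"

```text
clock: 5.05
eef_pos: [485.7, -6.3, 172.0]
orientation: [-2.825, 1.569, 3.098]
wrist_force: [0.8, -0.2, -0.3]
grip_width: 0.0
```

>>> jog_arm --pt "0.02 0 0 0 0 0 0" --pt "0.02 0 0 0 0 0 0" --pt "0.02 0 0 0 0 0 0" --pt "0.02 0 0 0 0 0 0" --pt "0.015 0 0 0 0 0 0" --pt "0.009 0 0 0 0 0 0" --pt "0 0 0 0 0 0 0" --pt "0 0 0 0 0 0 0"

```text
clock: 5.72
eef_pos: [487.6, -6.3, 72.2]
orientation: [0.408, 1.568, 0.048]
wrist_force: [-8.0, 0.1, 35.6]
grip_width: -0.1
```

>>> jog_arm --pt "-0.02 0 0 0 0 0 0" --pt "-0.02 0 0 0 0 0 0" --pt "-0.02 0 0 0 0 0 0" --pt "-0.02 0 0 0 0 0 0" --pt "-0.02 0 0 0 0 0 0" --pt "-0.01 0 0 0 0 0 0" --pt "0 0 0 0 0 0 0" --pt "0 0 0 0 0 0 0"

```text
clock: 6.38
eef_pos: [485.8, -6.4, 177.9]
orientation: [-2.809, 1.569, 3.113]
wrist_force: [0.1, -0.2, 0.3]
grip_width: 0.1
```

Run:
```python
from h import *
im=cams.read_camera("scene")
cv2.imwrite("pics/s4.png",cv2.resize(im[120:260,180:330],None,fx=4,fy=4))
p,R=tool();print(p,R.round(3));print(env.get_obs()["joints"])
```

```text
[485.32658112  -6.4145812  177.41427644] [[-0.003  0.353  0.936]
 [ 0.     0.936 -0.353]
 [-1.    -0.001 -0.003]]
[-1.32092988e-02  2.26105593e-01 -3.30069298e-01  1.01794360e+00
 -1.05623054e-05  3.47629042e-01]
```

View pics/s4.png

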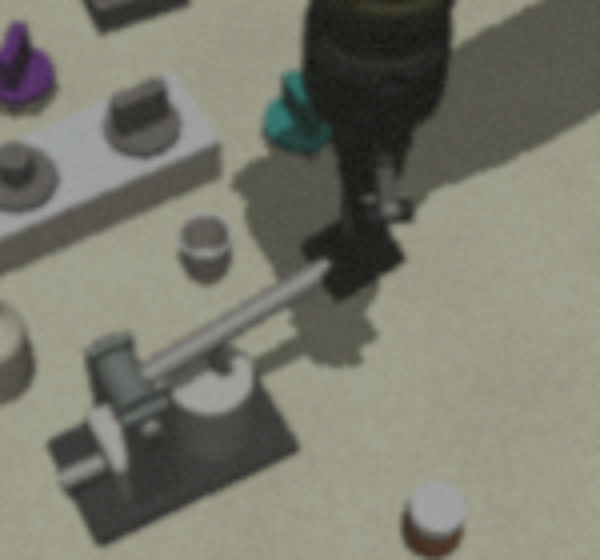

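The lever is up. I'll do one spare stroke, then turn the jaws along world y and go over the stand.

>>> jog_arm --pt "0.02 0 0 0 0 0 0" --pt "0.02 0 0 0 0 0 0" --pt "0.02 0 0 0 0 0 0" --pt "0.02 0 0 0 0 0 0" --pt "0.015 0 0 0 0 0 0" --pt "0.008 0 0 0 0 0 0" --pt "0 0 0 0 0 0 0" --pt "0 0 0 0 0 0 0"

```text
clock: 7.1
eef_pos: [487.0, -6.4, 75.3]
orientation: [1.425, 1.571, 1.064]
wrist_force: [-1.1, 0.3, 7.5]
grip_width: -0.3
```

>>> jog_arm --pt "-0.02 0 0 0 0 0 0" --pt "-0.02 0 0 0 0 0 0" --pt "-0.02 0 0 0 0 0 0" --pt "-0.02 0 0 0 0 0 0" --pt "-0.02 0 0 0 0 0 0" --pt "-0.01 0 0 -0.12 0 0 0" --pt "-0.01 0 0 -0.12 0 0 0" --pt "0 0 0 -0.12 0 0 0"

```text
clock: 7.77
eef_pos: [486.7, -6.4, 196.3]
orientation: [0.899, 1.571, 0.904]
wrist_force: [-0.3, 0.4, -0.2]
grip_width: -0.4
```

>>> jog_arm --pt "0 -0.028 0.0045 0 0 0 0.3" --pt "0 -0.028 0.0045 0 0 0 0.6" --pt "0 -0.028 0.0045 0 0 0 0.8" --pt "0 -0.028 0.0045 0 0 0 0.8" --pt "0 -0.028 0.0045 0 0 0 0.8" --pt "0 -0.028 0.0045 0 0 0 0.8" --pt "0 -0.028 0.0045 0 0 0 0.8" --pt "0 -0.028 0.0045 0 0 0 0.8"

```text
clock: 8.43
eef_pos: [521.2, -231.3, 193.8]
orientation: [2.709, 1.567, 2.708]
wrist_force: [0.7, 1.5, 0.8]
grip_width: 68.2
```

Run:
```python
from h import *
p,R=tool();print(p,R.round(3));print(env.get_obs()["joints"].round(3))
print((R.T@(np.array([521.5,-235.3,110])-p)).round(1))
cv2.imwrite("pics/s5.png",cv2.resize(cams.read_camera("scene")[90:240,140:330],None,fx=4,fy=4))
cv2.imwrite("pics/t5.png",cv2.resize(cams.read_camera("top")[130:280,220:420],None,fx=4,fy=4))
```

```text
[ 521.22047758 -231.31636283  193.77420498] [[-0.004  0.001  1.   ]
 [ 0.002  1.    -0.001]
 [-1.     0.002 -0.004]]
[-0.418  0.358 -0.095  1.122  0.    -0.417]
[83.8 -4.1  0.6]
```

View pics/s5.png

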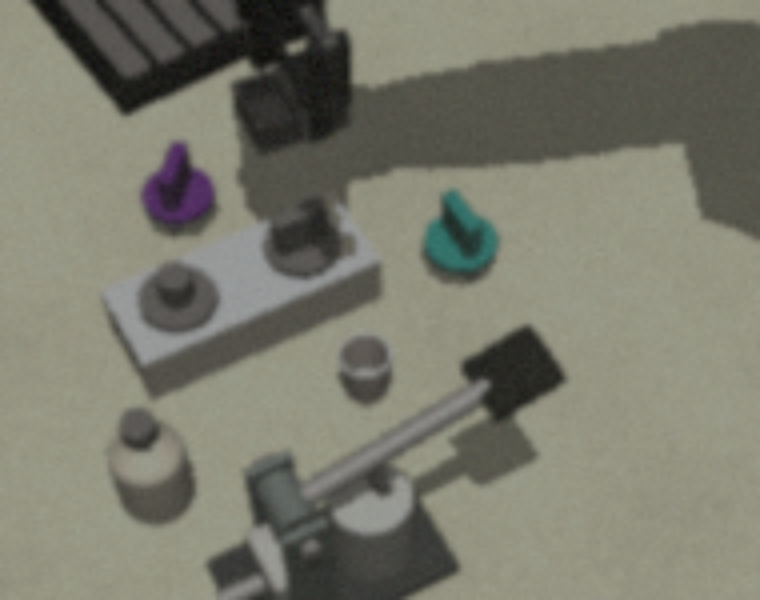

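View pics/t5.png

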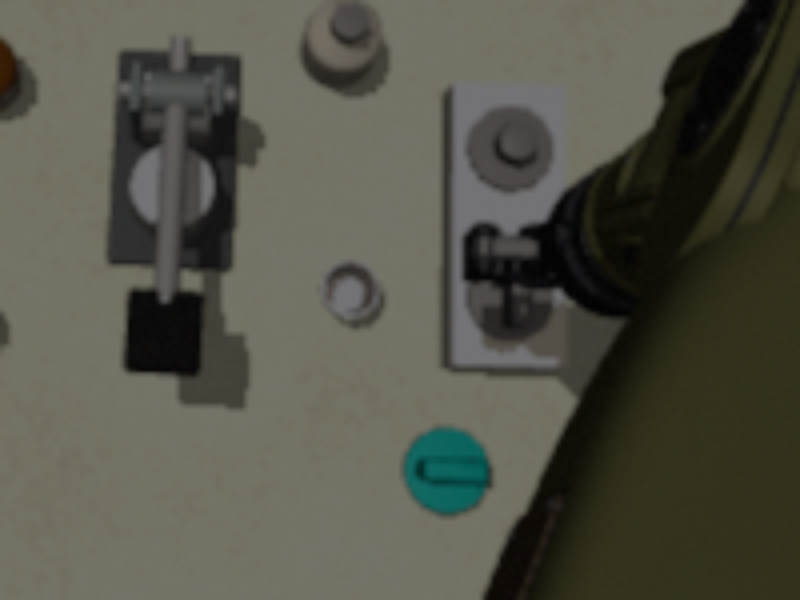

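The lever is up and the jaws are over the stand, straddling the wing's line. Descending.

>>> jog_arm --pt "0.02 -0.002 0 0 0 0 0.8" --pt "0.02 -0.002 0 0 0 0 0.8" --pt "0.02 0 0 0 0 0 0.8" --pt "0.02 0 0 0 0 0 0.8" --pt "0.01 0 0 0 0 0 0.8" --pt "0 0 0 0 0 0 0.8" --pt "0 0 0 0 0 0 0.8" --pt "0 0 0 0 0 0 0.8"

```text
clock: 9.2
eef_pos: [522.9, -234.4, 106.9]
orientation: [-0.389, 1.57, -0.389]
wrist_force: [-0.2, 0.2, -0.3]
grip_width: 68.3
```

Run:
```python
from h import *
p,R=tool();print(p,R.round(3))
print((R.T@(np.array([521.5,-235.3,57.5])-p)).round(1))
cv2.imwrite("pics/s6.png",cv2.resize(cams.read_camera("scene")[110:190,170:270],None,fx=7,fy=7,interpolation=cv2.INTER_CUBIC))
```

```text
[ 522.94828265 -234.37918163  106.90836728] [[ 0.001  0.001  1.   ]
 [-0.     1.    -0.001]
 [-1.    -0.     0.001]]
[49.4 -0.9 -1.5]
```

View pics/s6.png

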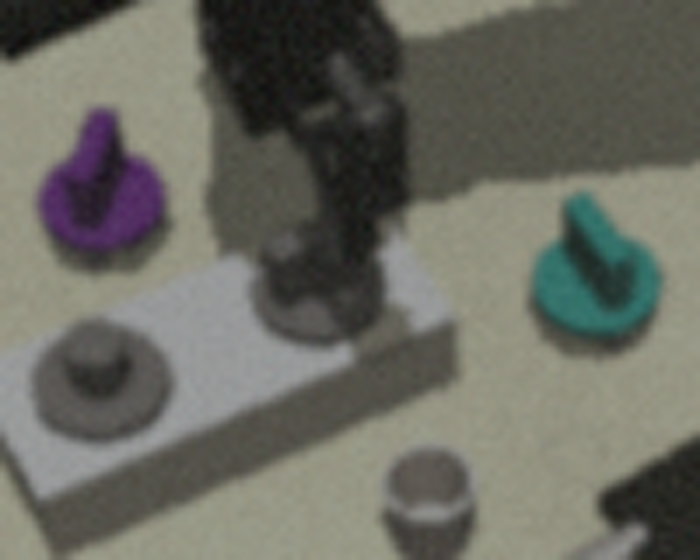

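>>> jog_arm --pt "0.015 -0.001 -0.0015 0 0 0 0.8" --pt "0.015 0 0 0 0 0 0.8" --pt "0.012 0 0 0 0 0 0.8" --pt "0.007 0 0 0 0 0 0.8" --pt "0 0 0 0 0 0 0.5" --pt "0 0 0 0 0 0 0.2" --pt "0 0 0 0 0 0 0" --pt "0 0 0 0 0 0 0" --grip_force 50

```text
clock: 9.92
eef_pos: [521.9, -235.8, 58.4]
orientation: [-0.417, 1.569, -0.418]
wrist_force: [0.4, 0.4, 0.2]
grip_width: 20.2
```

>>> jog_arm --pt "0 0 0 0 0 0 0" --pt "0 0 0 0 0 0 0" --pt "0 0 0 0 0 0 0" --pt "0 0 0 0 0 0 0" --pt "0 0 0 0 0 0 0" --pt "0 0 0 0 0 0 0" --pt "0 0 0 0 0 0 0" --pt "0 0 0 0 0 0 0"

```text
clock: 10.58
eef_pos: [522.0, -235.8, 58.4]
orientation: [-0.385, 1.568, -0.386]
wrist_force: [0.0, 0.4, 5.7]
grip_width: 13.3
```

Run:
```python
from h import *
p,R=tool();print(p,R.round(3),env.get_obs()["wrist_force"])
```

```text
[ 521.98236892 -235.84842069   58.44611448] [[ 0.002  0.001  1.   ]
 [-0.001  1.    -0.001]
 [-1.    -0.001  0.002]] [0.02508558 0.42767652 5.72752699]
```

Gripped (13.3 mm opening). Lifting straight out.

>>> jog_arm --pt "-0.01 0 0 0 0 0 0" --pt "-0.015 0 0 0 0 0 0" --pt "-0.025 0 0 0 0 0 0" --pt "-0.03 0 0 0 0 0 0" --pt "-0.03 0 0 0 0 0 0" --pt "-0.03 0 0 0 0 0 0" --pt "-0.03 0 0 0 0 0 0" --pt "-0.015 0 0 0 0 0 0"

```text
clock: 11.25
eef_pos: [521.8, -235.8, 246.5]
orientation: [-0.43, 1.566, -0.431]
wrist_force: [0.3, -0.7, -0.2]
grip_width: 13.2
```

Run:
```python
from h import *
p,R=tool();print(p,R.round(3),env.get_obs()["wrist_force"],env.get_obs()["grip_width"])
cv2.imwrite("pics/s7.png",cv2.resize(cams.read_camera("scene")[70:190,170:270],None,fx=5,fy=5,interpolation=cv2.INTER_CUBIC))
```

```text
[ 521.77312224 -235.82442069  246.48904443] [[ 0.004  0.001  1.   ]
 [-0.002  1.    -0.001]
 [-1.    -0.002  0.004]] [ 0.33837692 -0.74597646 -0.17823502] 13.227289162719059
```

View pics/s7.png

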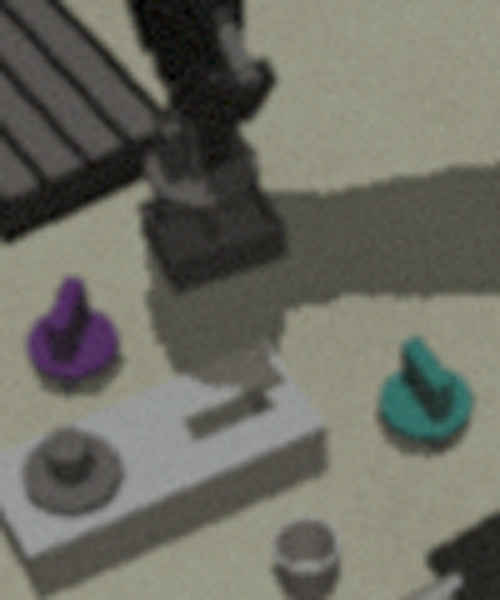

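Run:
```python
from h import *
for X in([522,-236,246],[522,-236,233],[522,-236,213],[522,-236,265],[522,-236,320]):
    q=proj("scene",X); print(X,q.round(1),((q-[170,70])*5).round(), proj("top",X).round(1))
im=cams.read_camera("scene")
cv2.imwrite("pics/s8.png",np.clip(2.5*cv2.resize(im[40:170,160:290],None,fx=5,fy=5,interpolation=cv2.INTER_CUBIC).astype(float),0,255).astype(np.uint8)[:600])
im=cams.read_camera("top")
cv2.imwrite("pics/t8.png",np.clip(2.*cv2.resize(im[130:280,300:440],None,fx=4,fy=4,interpolation=cv2.INTER_CUBIC).astype(float),0,255).astype(np.uint8))
```

```text
[522, -236, 246] [209.7 101.6] [198. 158.] [364.9 195.7]
[522, -236, 233] [210.1 105.5] [200. 177.] [363.5 196.4]
[522, -236, 213] [210.7 111.2] [204. 206.] [361.5 197.4]
[522, -236, 265] [209.   95.8] [195. 129.] [367.  194.7]
[522, -236, 320] [207.1  77.7] [186.  39.] [373.5 191.6]
```

View pics/s8.png

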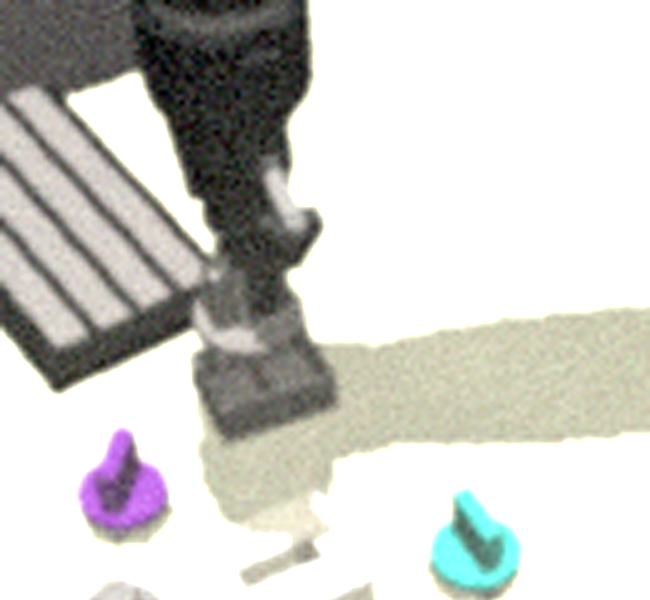

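View pics/t8.png

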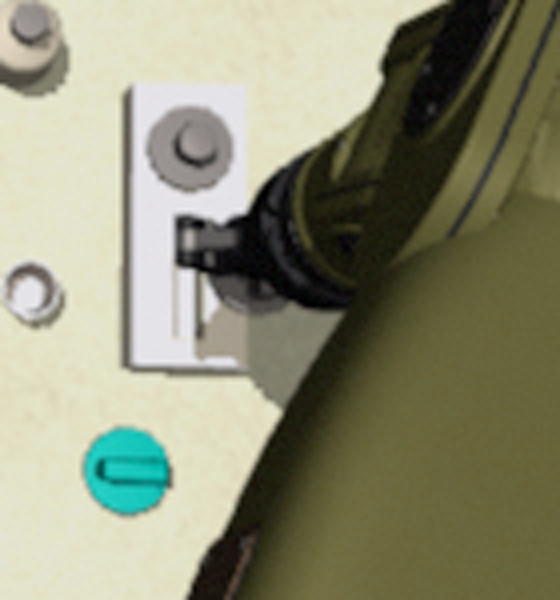

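The dark box in the scene view is just the tip tray behind; the cap disc hangs at (245,330) in the crop, gripped well. Refining the slot pose from the first images before carrying it over.

Run:
```python
from h import *
for c,(x0,x1,y0,y1) in(("top",(130,200,160,235)),("scene",(268,350,262,340))):
    im=cv2.imread(f"pics/{c}0.png");g=cv2.GaussianBlur(cv2.cvtColor(im,6),(0,0),.6)[y0:y1,x0:x1]
    k=8;G=cv2.resize(g,None,fx=k,fy=k,interpolation=cv2.INTER_CUBIC)
    cen=((np.array([160.8,197])if c=="top"else np.array([311.8,293.2]))-[x0,y0])
    # slot darkness centroid: half-level threshold inside flange neighbourhood
    cx,cy=(cen+.5)*k-.5
    fl=np.percentile(g[int(cen[1])-14:int(cen[1])+15,int(cen[0])-10:int(cen[0])+11],70);lo=g[int(cen[1])-6:int(cen[1])+7,int(cen[0])-3:int(cen[0])+4].min()
    m=(G<(fl+lo)/2).astype(np.uint8)
    n,l,st,ce=cv2.connectedComponentsWithStats(m)
    i=l[int(cy),int(cx)]
    ys,xs=np.nonzero(l==i);P=np.stack([(xs+.5)/k-.5+x0,(ys+.5)/k-.5+y0],1)
    W=np.array([atz(c,p,70)[:2] for p in P]);w=W-W.mean(0)
    r=cv2.minAreaRect(W.astype(np.float32));ev,V=np.linalg.eigh(np.cov(w.T));v=V[:,1]
    print(c,fl,lo,len(P)/k/k,"mean",W.mean(0).round(1),"yaw",np.arctan(v[1]/v[0]).round(3),"rect",r)
    # flange
    m=(G>(fl*.85)).astype(np.uint8)
    m=cv2.morphologyEx(m,cv2.MORPH_OPEN,np.ones((9,9)));n,l,st,ce=cv2.connectedComponentsWithStats(m)
    i=1+np.argmax(st[1:,4]) if c=="top" else l[int(cy)-50,int(cx)+ -60]
    print(st[i])
    ct=max(cv2.findContours((l==i).astype(np.uint8),0,1)[0],key=cv2.contourArea)[:,0]
    W=np.array([atz(c,(p+.5)/k-.5+[x0,y0],70)[:2] for p in ct]);print(cv2.minAreaRect(W.astype(np.float32)))
```

```text
Traceback (most recent call last):
  File "h.py", line 7, in atz
    o,d=ray(c,px);return o+d*(z-o[2])/d[2]
        ~~~^^^^^^
  File "h.py", line 4, in ray
    i=cams.camera_info(c);K,R,t=i["intrinsics"],i["R"],i["t"]
ValueError: time passes only in moves, steps and waits
```

>>> jog_arm --pt "0 0.035 0.0005 0 0 0 0" --pt "0 0.035 0.0005 0 0 0 0" --pt "0 0.035 0.0005 0 0 0 0" --pt "0 0.035 0.0005 0 0 0 0" --pt "0 0.035 0.0005 0 0 0 0" --pt "0 0.035 0.0005 0 0 0 0" --pt "0 0.035 0.0005 0 0 0 0" --pt "0 0.035 0.0005 0 0 0 0"

```text
clock: 12.07
eef_pos: [523.2, 46.0, 239.9]
orientation: [-3.037, 1.566, -3.038]
wrist_force: [-0.3, 0.1, -0.9]
grip_width: 13.7
```

>>> jog_arm --pt "0 0.035 0.0005 0 0 0 0" --pt "0 0.035 0.0005 0 0 0 0" --pt "0 0.035 0.0005 0 0 0 0" --pt "0 0.035 0.0005 0 0 0 0" --pt "0 0.035 0.0005 0 0 0 0" --pt "0 0.036 0.0 0 0 0 0" --pt "0 0 0 0.073 0 0 0" --pt "0 0 0 0 0 0 0"

```text
clock: 12.73
eef_pos: [526.2, 256.9, 239.4]
orientation: [-2.581, 1.566, -2.652]
wrist_force: [-0.5, 0.1, -1.1]
grip_width: 12.9
```

Run:
```python
from h import *
p,R=tool();print(p,R.round(3),env.get_obs()["joints"].round(3))
im=cams.read_camera("scene");cv2.imwrite("pics/s9r.png",im)
cv2.imwrite("pics/s9.png",np.clip(2*cv2.resize(im[220:340,240:380],None,fx=5,fy=5,interpolation=cv2.INTER_CUBIC).astype(float),0,255).astype(np.uint8))
im=cams.read_camera("top");cv2.imwrite("pics/t9r.png",im)
cv2.imwrite("pics/t9.png",np.clip(2.*cv2.resize(im[130:250,90:220],None,fx=5,fy=5,interpolation=cv2.INTER_CUBIC).astype(float),0,255).astype(np.uint8))
```

```text
[526.21538543 256.94314881 239.35155789] [[-0.004  0.071  0.997]
 [-0.002  0.997 -0.071]
 [-1.    -0.003 -0.004]] [ 0.454  0.366  0.037  1.247 -0.     0.526]
```

View pics/s9.png

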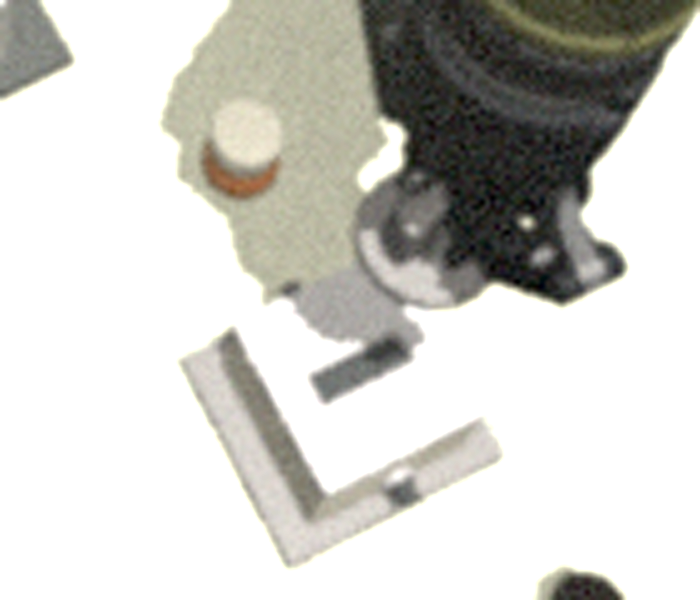

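View pics/t9.png

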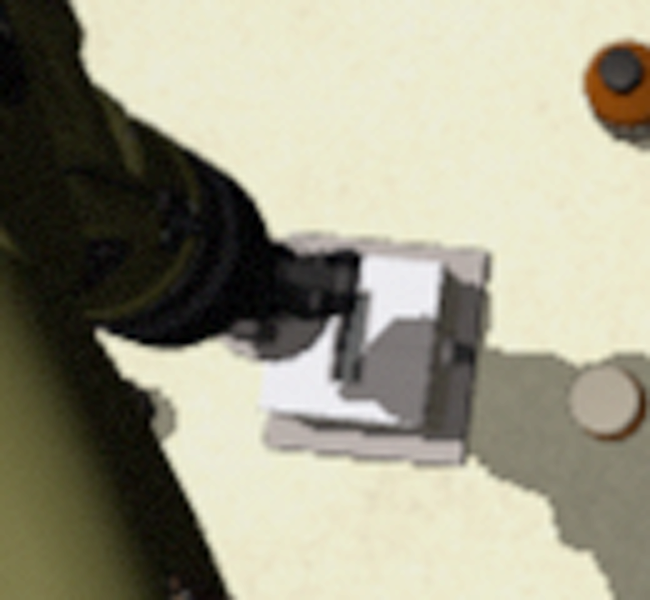

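```bash
sed -i 's/^def ray/_C={c:cams.camera_info(c) for c in("top","scene")}\ndef ray/; s/i=cams.camera_info(c)/i=_C[c]/' h.py
cat > slot.py <<'E'
from h import *
for c,(x0,x1,y0,y1) in(("top",(130,200,160,235)),("scene",(268,350,262,340))):
    im=cv2.imread(f"pics/{c}0.png");g=cv2.GaussianBlur(cv2.cvtColor(im,6),(0,0),.6)[y0:y1,x0:x1]
    k=8;G=cv2.resize(g,None,fx=k,fy=k,interpolation=cv2.INTER_CUBIC)
    cen=((np.array([160.8,197])if c=="top"else np.array([311.8,293.2]))-[x0,y0])
    cx,cy=(cen+.5)*k-.5
    ci=cen.astype(int)
    fl=np.percentile(g[ci[1]-14:ci[1]+15,ci[0]-10:ci[0]+11],70);lo=np.percentile(g[ci[1]-3:ci[1]+4,ci[0]-2:ci[0]+3],30)
    m=(G<(fl+lo)/2).astype(np.uint8)
    n,l,st,ce=cv2.connectedComponentsWithStats(m)
    i=l[int(cy),int(cx)]
    ys,xs=np.nonzero(l==i);P=np.stack([(xs+.5)/k-.5+x0,(ys+.5)/k-.5+y0],1)
    W=np.array([atz(c,p,70)[:2] for p in P]);w=W-W.mean(0)
    r=cv2.minAreaRect(W.astype(np.float32));ev,V=np.linalg.eigh(np.cov(w.T));v=V[:,1]
    print(c,fl,lo,"mean",W.mean(0).round(1),"yaw",np.arctan(v[1]/v[0]).round(3),"rect",r)
    m=(G>(fl*.85)).astype(np.uint8)
    m=cv2.morphologyEx(m,cv2.MORPH_OPEN,np.ones((9,9)));n,l,st,ce=cv2.connectedComponentsWithStats(m)
    i=l[int(cy)-12*(c!="top"),int(cx)+ (60 if c=="top" else -60)]
    print(st[i])
    ct=max(cv2.findContours((l==i).astype(np.uint8),0,1)[0],key=cv2.contourArea)[:,0]
    W=np.array([atz(c,(p+.5)/k-.5+[x0,y0],70)[:2] for p in ct]);print(cv2.minAreaRect(W.astype(np.float32)))
E
python3 slot.py
```

```text
top 101.0 30.2 mean [528.4 256.7] yaw -0.079 rect ((528.4913940429688, 256.82049560546875), (16.08085823059082, 48.586063385009766), 85.4931869506836)
[     0      0    560    600 268892]
((529.25537109375, 244.65428161621094), (199.74615478515625, 184.82664489746094), 2.2777907848358154)
scene 128.0 49.0 mean [527.  254.7] yaw -0.08 rect ((526.7601928710938, 254.7328643798828), (15.35408878326416, 48.517913818359375), 86.1454086303711)
[     0      0    656    624 328915]
((535.2798461914062, 263.3658142089844), (176.18675231933594, 200.83468627929688), 59.97361373901367)
```

Slot centre about (527.7, 255.7), yaw -0.079; the cameras agree within 2 mm. Lowering to just above the flange.

>>> jog_arm --pt "0.02 -0.001 0.0015 0.008 0 0 0" --pt "0.025 0 0 0 0 0 0" --pt "0.025 0 0 0 0 0 0" --pt "0.02 0 0 0 0 0 0" --pt "0.02 0 0 0 0 0 0" --pt "0.014 0 0 0 0 0 0" --pt "0 0 0 0 0 0 0" --pt "0 0 0 0 0 0 0"

```text
clock: 13.5
eef_pos: [528.2, 252.6, 117.3]
orientation: [-2.557, 1.567, -2.64]
wrist_force: [-0.3, 0.1, 0.2]
grip_width: 13.1
```

Run:
```python
from h import *
p,R=tool();print(p,R.round(3),env.get_obs()["wrist_force"])
print((R.T@(np.array([527.7,255.7,104])-p)).round(1))
im=cams.read_camera("scene");cv2.imwrite("pics/s10r.png",im)
s=np.clip(2*cv2.resize(im[245:335,265:355],None,fx=7,fy=7,interpolation=cv2.INTER_CUBIC).astype(float),0,255).astype(np.uint8)
for X,col in(([*p[:2],p[2]-13.4],(0,0,255)),([*p[:2],p[2]-33.4],(0,255,0)),([527.7,255.7,70],(255,0,0))):
    q=(proj("scene",X)-[265,245]+.5)*7;cv2.circle(s,tuple(q.astype(int)),3,col,-1)
cv2.imwrite("pics/s10.png",s[:600])
im=cams.read_camera("top");cv2.imwrite("pics/t10r.png",im)
cv2.imwrite("pics/t10.png",np.clip(2.*cv2.resize(im[150:240,120:210],None,fx=6,fy=6,interpolation=cv2.INTER_CUBIC).astype(float),0,255).astype(np.uint8))
```

```text
[528.22995429 252.58261661 117.28693405] [[-0.003  0.083  0.997]
 [-0.002  0.997 -0.083]
 [-1.    -0.002 -0.003]] [-0.34345297  0.1188582   0.17952074]
[13.3  3.1 -0.7]
```

View pics/s10.png

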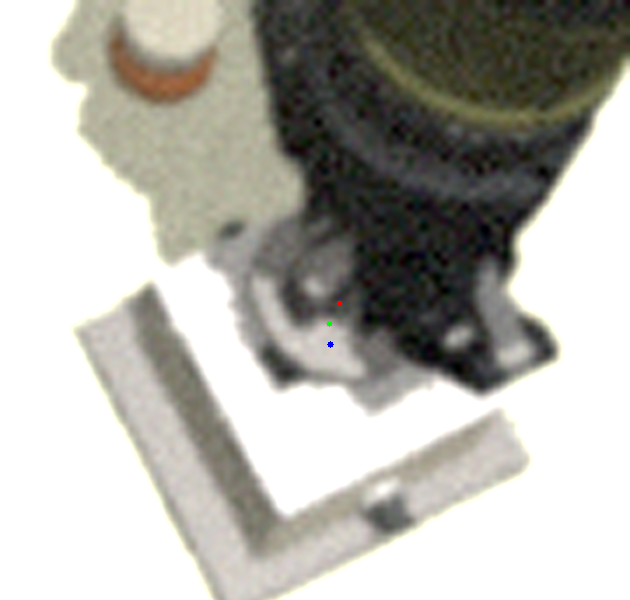

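View pics/t10.png

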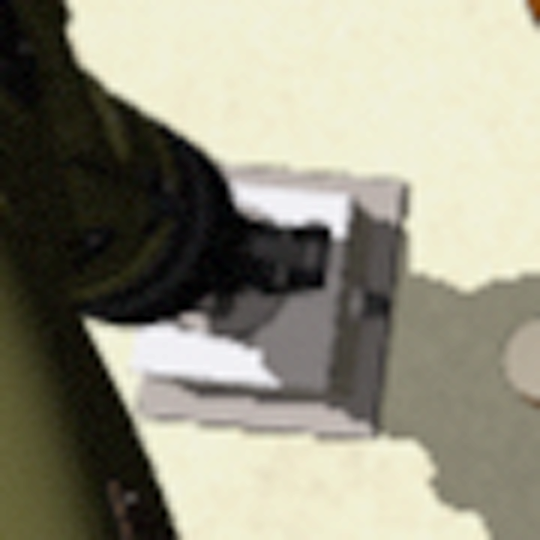

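```bash
cat >> h.py <<'E'
def overlay(c,imfile,out,box,k,p,yaw,dz=13.4,slot=(527.7,255.7,-.079),gain=2.):
    x0,x1,y0,y1=box;im=cv2.imread(imfile)[y0:y1,x0:x1]
    s=np.clip(gain*cv2.resize(im,None,fx=k,fy=k,interpolation=cv2.INTER_CUBIC).astype(float),0,255).astype(np.uint8)
    def pl(Xs,col):
        q=np.array([(proj(c,X)-[x0,y0]+.5)*k for X in Xs]);cv2.polylines(s,[q.astype(np.int32)],True,col,1)
    a=np.linspace(0,2*np.pi,60)
    for h,col in((0,(0,0,255)),(8,(0,140,255))):
        pl([[p[0]+28.5*np.cos(t),p[1]+28.5*np.sin(t),p[2]-dz+h] for t in a],col)
    def rect(cx,cy,z,L,W,yw):
        u=np.array([np.cos(yw),np.sin(yw)]);v=np.array([-u[1],u[0]])
        return [[*(np.array([cx,cy])+i*u*L/2+j*v*W/2),z] for i,j in((1,1),(1,-1),(-1,-1),(-1,1))]
    pl(rect(p[0],p[1],p[2]-dz+43,42,14,yaw),(255,0,255))
    pl(rect(slot[0],slot[1],70,47,14,slot[2]),(255,0,0));pl(rect(slot[0],slot[1],70,86,86,slot[2]),(0,200,0))
    cv2.imwrite(out,s)
E
python3 - <<'E'
from h import *
p,R=tool();yw=np.arctan2(R[1,2],R[0,2])
overlay("scene","pics/s10r.png","pics/o1.png",(265,355,250,335),7,p,yw)
overlay("top","pics/t10r.png","pics/o2.png",(120,210,150,235),7,p,yw)
E
```

```text
(no output)
```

View pics/o1.png

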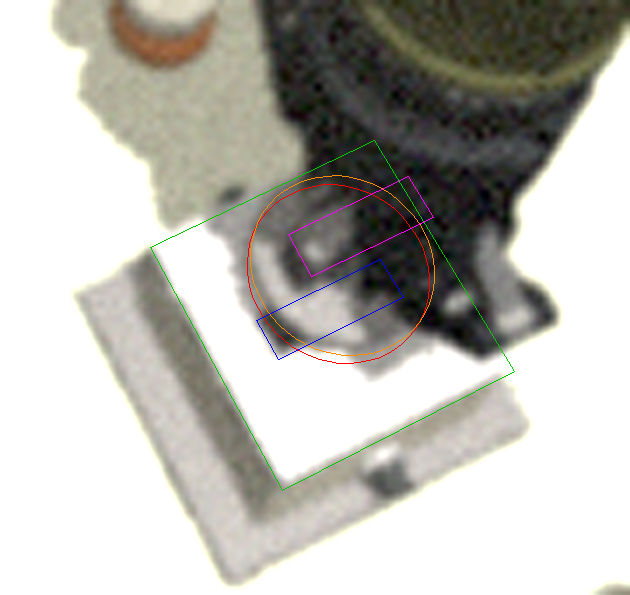

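View pics/o2.png

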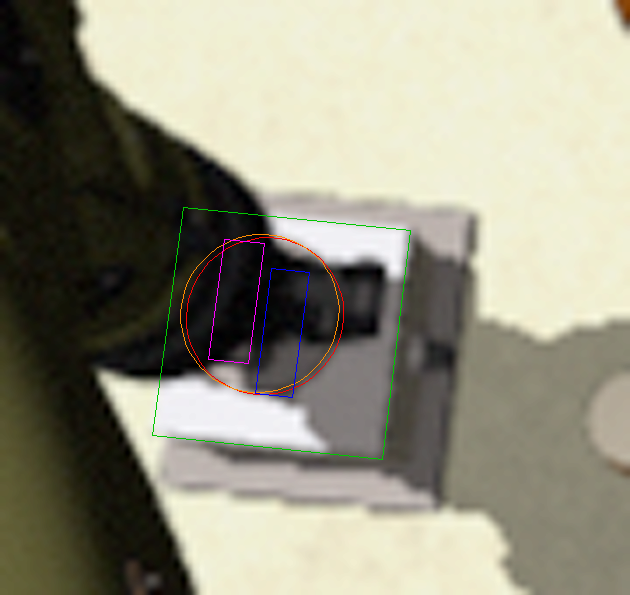

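The overlays match the picture; the TCP is about 3 mm off in y, so I'm correcting that and lowering.

>>> jog_arm --pt "0.002 0.0015 -0.0007 0 0 0 0" --pt "0.003 0.0015 0 0 0 0 0" --pt "0.003 0 0 0 0 0 0" --pt "0 0 0 0 0 0 0" --pt "0 0 0 0 0 0 0" --pt "0 0 0 0 0 0 0" --pt "0 0 0 0 0 0 0" --pt "0 0 0 0 0 0 0"

```text
clock: 14.27
eef_pos: [528.9, 257.5, 110.4]
orientation: [0.66, 1.571, 0.578]
wrist_force: [0.6, -0.5, -1.1]
grip_width: 13.1
```

Run:
```python
from h import *
p,R=tool();print(p.round(2),env.get_obs()["wrist_force"])
print((R.T@(np.array([527.7,255.7,104])-p)).round(1), np.arctan2(R[1,2],R[0,2]))
im=cams.read_camera("scene");cv2.imwrite("pics/s11r.png",im)
overlay("scene","pics/s11r.png","pics/o3.png",(265,355,250,335),7,p,np.arctan2(R[1,2],R[0,2]),gain=1.3)
```

```text
[528.9  257.54 110.4 ] [ 0.58991309 -0.50142507 -1.09220521]
[ 6.4 -1.9 -1. ] -0.08175898038677674
```

View pics/o3.png

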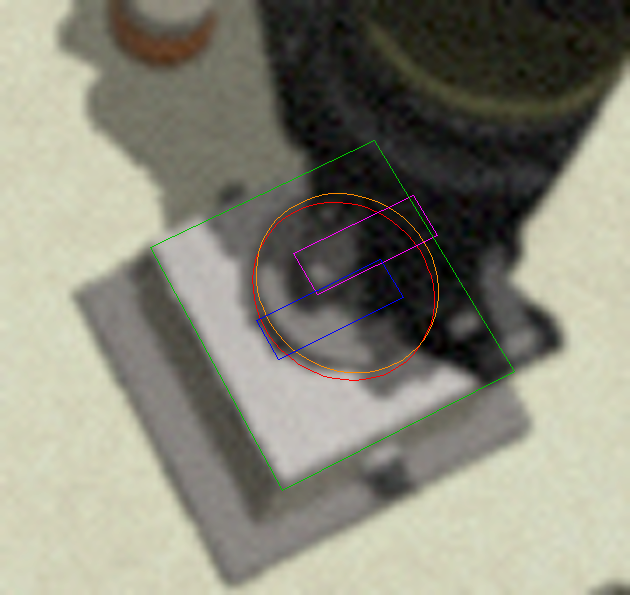

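>>> jog_arm --pt "0.002 -0.001 -0.001 0 0 0 0" --pt "0 0 0 0 0 0 0" --pt "0 0 0 0 0 0 0" --pt "0 0 0 0 0 0 0" --pt "0 0 0 0 0 0 0" --pt "0 0 0 0 0 0 0" --pt "0 0 0 0 0 0 0" --pt "0 0 0 0 0 0 0"

```text
clock: 14.98
eef_pos: [527.8, 256.6, 108.3]
orientation: [0.573, 1.571, 0.491]
wrist_force: [-0.1, 0.1, -1.8]
grip_width: 13.5
```

>>> jog_arm --pt "0.001 0 0 0 0 0 0" --pt "0 0 0 0 0 0 0" --pt "0 0 0 0 0 0 0" --pt "0 0 0 0 0 0 0" --pt "0 0 0 0 0 0 0" --pt "0 0 0 0 0 0 0" --pt "0 0 0 0 0 0 0" --pt "0 0 0 0 0 0 0"

```text
clock: 15.65
eef_pos: [527.8, 256.6, 107.3]
orientation: [-2.329, 1.571, -2.411]
wrist_force: [0.7, 0.9, -2.1]
grip_width: 13.3
```

>>> jog_arm --pt "0.002 -0.0006 0 0 0 0 0" --pt "0.002 0 0 0 0 0 0" --pt "0.002 0 0 0 0 0 0" --pt "0.001 0 0 0 0 0 0" --pt "0 0 0 0 0 0 0" --pt "0 0 0 0 0 0 0" --pt "0 0 0 0 0 0 0" --pt "0 0 0 0 0 0 0"

```text
clock: 16.32
eef_pos: [527.8, 256.0, 100.4]
orientation: [0.648, 1.571, 0.566]
wrist_force: [1.5, -0.4, -0.3]
grip_width: 13.1
```

No contact load at 3 mm below flange level, so the crossbar is in the slot. Continuing.

>>> jog_arm --pt "0.002 0 0 0 0 0 0" --pt "0.002 0 0 0 0 0 0" --pt "0.002 0 0 0 0 0 0" --pt "0.002 0 0 0 0 0 0" --pt "0 0 0 0 0 0 0" --pt "0 0 0 0 0 0 0" --pt "0 0 0 0 0 0 0" --pt "0 0 0 0 0 0 0"

```text
clock: 16.98
eef_pos: [527.8, 256.0, 92.4]
orientation: [0.536, 1.571, 0.454]
wrist_force: [-0.7, -0.1, -0.4]
grip_width: 13.1
```

>>> jog_arm --pt "0.0015 0 0 0 0 0 0" --pt "0.0015 0 0 0 0 0 0" --pt "0.0015 0 0 0 0 0 0" --pt "0.0015 0 0 0 0 0 0" --pt "0.0015 0 0 0 0 0 0" --pt "0 0 0 0 0 0 0" --pt "0 0 0 0 0 0 0" --pt "0 0 0 0 0 0 0" --grip_force 70

```text
clock: 17.65
eef_pos: [528.1, 256.1, 85.8]
orientation: [0.524, 1.57, 0.443]
wrist_force: [-1.7, -0.7, 6.4]
grip_width: 12.8
```

>>> jog_arm --pt "0.001 0 0 0 0 0 0" --pt "0.001 0 0 0 0 0 0" --pt "0.001 0 0 0 0 0 0" --pt "0 0 0 0 0 0 0" --pt "0 0 0 0 0 0 0" --pt "0 0 0 0 0 0 0" --pt "0 0 0 0 0 0 0" --pt "0 0 0 0 0 0 0"

```text
clock: 18.32
eef_pos: [528.1, 256.2, 83.5]
orientation: [0.531, 1.569, 0.449]
wrist_force: [-2.3, -1.2, 11.8]
grip_width: 13.1
```

Nearly flush (11.8 N). Turning clockwise, i.e. positive about tool x.

>>> jog_arm --pt "0 0 0 0.12 0 0 0" --pt "0 0 0 0.12 0 0 0" --pt "0 0 0 0.12 0 0 0" --pt "0 0 0 0.12 0 0 0" --pt "0 0 0 0.12 0 0 0" --pt "0 0 0 0.12 0 0 0" --pt "0 0 0 0.08 0 0 0" --pt "0 0 0 0 0 0 0"

```text
clock: 18.98
eef_pos: [528.9, 256.5, 83.5]
orientation: [1.304, 1.567, 0.42]
wrist_force: [-0.5, -0.5, 9.6]
grip_width: 12.9
```

Run:
```python
from h import *
p,R=tool();o=env.get_obs();print(p.round(2),R.round(3),o["wrist_force"],o["moment"],o["joints"],np.arctan2(R[1,2],R[0,2]))
im=cams.read_camera("scene");cv2.imwrite("pics/s12r.png",im)
cv2.imwrite("pics/s12.png",np.clip(1.6*cv2.resize(im[250:335,265:355],None,fx=7,fy=7,interpolation=cv2.INTER_CUBIC).astype(float),0,255).astype(np.uint8))
```

```text
[528.95 256.51  83.53] [[ 0.003  0.774  0.634]
 [ 0.001  0.634 -0.774]
 [-1.     0.003  0.001]] [-0.52280088 -0.47247866  9.61980027] [-0.19807639  0.32619896  0.0946319 ] [ 4.51587480e-01  4.60111486e-01 -2.37967321e-01  8.69355611e-01
 -1.06683013e-04  1.33601179e+00] -0.8844259300531288
```

View pics/s12.png

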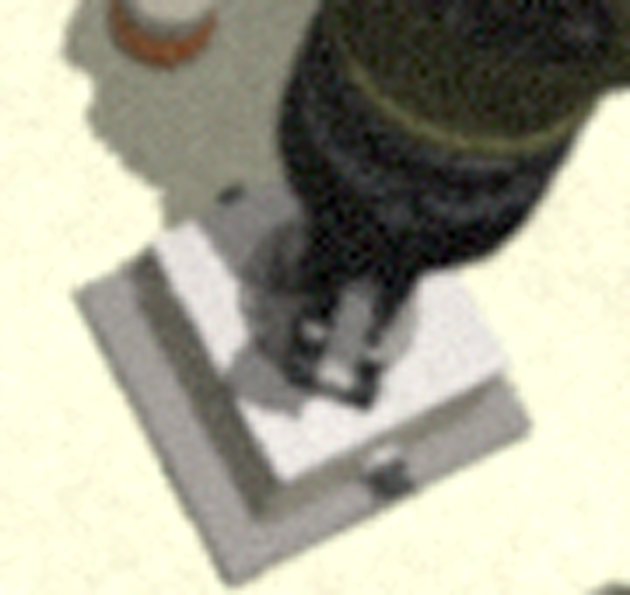

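>>> jog_arm --pt "0 0 0 0.12 0 0 0" --pt "0 0 0 0.12 0 0 0" --pt "0 0 0 0.12 0 0 0" --pt "0 0 0 0.12 0 0 0" --pt "0 0 0 0.12 0 0 0" --pt "0 0 0 0.1 0 0 0" --pt "0 0 0 0 0 0 0" --pt "0 0 0 0 0 0 0"

```text
clock: 19.7
eef_pos: [529.3, 256.3, 83.6]
orientation: [1.827, 1.567, 0.245]
wrist_force: [-0.6, -1.5, 8.4]
grip_width: 13.1
```

Run:
```python
from h import *
p,R=tool();o=env.get_obs();print(p.round(2),R.round(3),o["wrist_force"],o["moment"],np.arctan2(R[1,2],R[0,2]))
```

```text
[529.26 256.33  83.58] [[ 0.004  1.    -0.011]
 [ 0.001 -0.011 -1.   ]
 [-1.     0.004 -0.001]] [-0.58718414 -1.52206603  8.40383535] [-0.30179642  0.1249002   0.0734227 ] -1.581814249362055
```

>>> jog_arm --pt "0.0005 0 0 0.05 0 0 0" --pt "0 0 0 0.05 0 0 0" --pt "0 0 0 0.03 0 0 0" --pt "0 0 0 0 0 0 0" --pt "0 0 0 0 0 0 0" --pt "0 0 0 0 0 0 0" --pt "0 0 0 0 0 0 0" --pt "0 0 0 0 0 0 0"

```text
clock: 20.37
eef_pos: [528.9, 256.5, 83.5]
orientation: [2.081, 1.567, 0.37]
wrist_force: [-1.0, -1.5, 13.1]
grip_width: 12.7
```

Run:
```python
from h import *
p,R=tool();o=env.get_obs();print(p.round(2),R.round(3),o["wrist_force"],o["moment"],np.arctan2(R[1,2],R[0,2]))
im=cams.read_camera("scene");cv2.imwrite("pics/s13r.png",im)
cv2.imwrite("pics/s13.png",np.clip(1.8*cv2.resize(im[250:335,265:355],None,fx=7,fy=7,interpolation=cv2.INTER_CUBIC).astype(float),0,255).astype(np.uint8))
im=cams.read_camera("top");cv2.imwrite("pics/t13.png",np.clip(2*cv2.resize(im[150:240,110:210],None,fx=6,fy=6,interpolation=cv2.INTER_CUBIC).astype(float),0,255).astype(np.uint8))
```

```text
[528.9  256.52  83.52] [[ 0.003  0.99  -0.139]
 [ 0.001 -0.139 -0.99 ]
 [-1.     0.003 -0.002]] [-0.96329439 -1.51332163 13.09393836] [-0.34692322  0.49860973  0.42618796] -1.7106153599152172
```

View pics/s13.png

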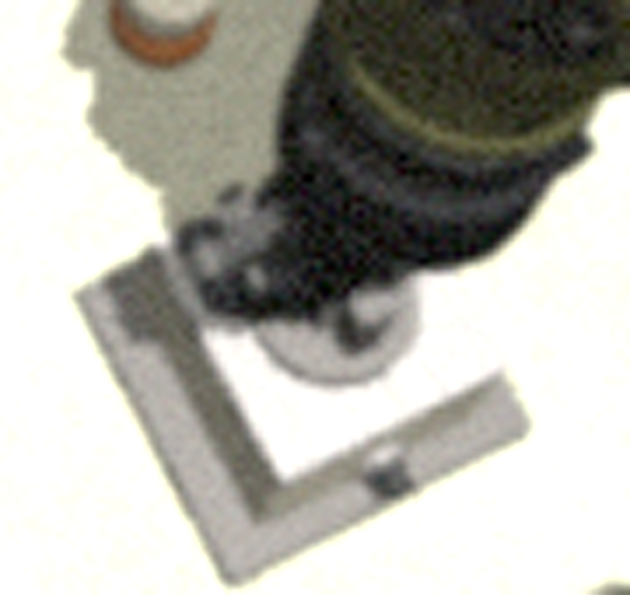

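View pics/t13.png

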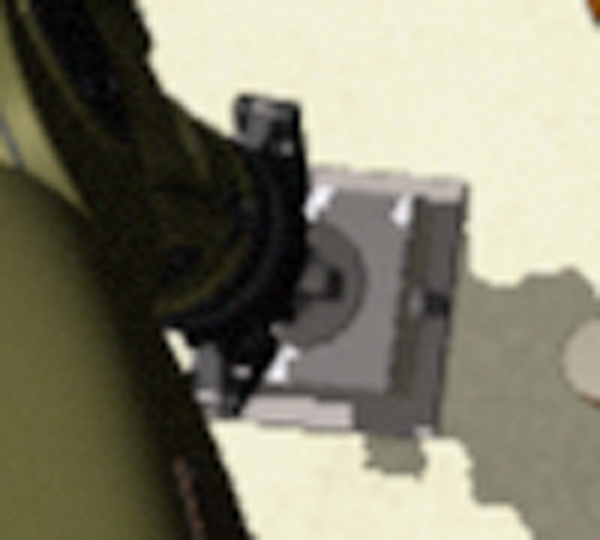

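The moment jumped to 0.43 N·m, so the stop is reached. The disc sits flush on the flange at (340,330) with the wing across the slot direction. One overall check before handing in.

>>> jog_arm --pt "0 0 0 0 0 0 0" --pt "0 0 0 0 0 0 0" --pt "0 0 0 0 0 0 0" --pt "0 0 0 0 0 0 0" --pt "0 0 0 0 0 0 0" --pt "0 0 0 0 0 0 0" --pt "0 0 0 0 0 0 0" --pt "0 0 0 0 0 0 0"

```text
clock: 21.13
eef_pos: [528.9, 256.5, 83.5]
orientation: [2.068, 1.567, 0.357]
wrist_force: [-1.6, -0.6, 11.8]
grip_width: 12.8
```

View pics/s13r.png

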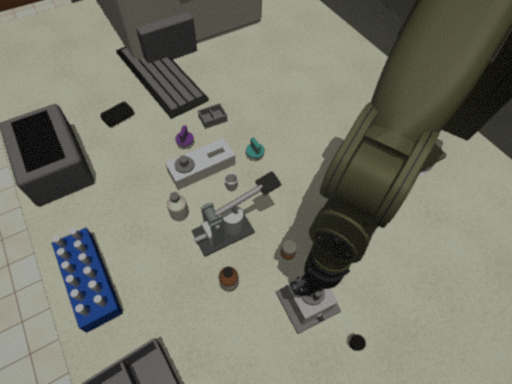

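Run:
```python
from h import *
o=env.get_obs();print(o["wrist_force"],o["moment"],o["joint_velocities"].round(4),o["grip_width"],o["eef_pos"])
```

```text
[-1.61833624 -0.60072067 11.8409231 ] [-0.31207901  0.51309402  0.33740691] [ 0.001   0.0008 -0.0004 -0.0022 -0.0007 -0.0006] 12.825978777302744 [528.9465735  256.49070422  83.52314952]
```

The arm is steady, the lever is up (paddle at (268,183), as at the start), and all bystanders are in their places. Handing in.

```bash
python3 -c "
from station import job
print(job.sign_off())"
```

```text
the job is handed in; nothing more can be done
None
```

The job is handed in at about 21 s on the clock; the sign-off reports no verdict.

- **Pump:** I pressed the lever fully down and let it up four times: three strokes plus a spare. Strokes two and three reached the stop (31 and 36 N at the paddle). I last read the first at 78 mm and the spare at 75 mm. For the first I commanded 4 mm more without a reading at the bottom. The final picture shows the lever back up.
- **Cap:** I took the grey winged cap from the stand, set it through the slot without contact load and pushed it down until nearly flush. I then turned it clockwise about 1.63 rad, until the turning moment jumped from about 0.07 to 0.43 N·m, which I read as the stop.

**Last checks:**
- The arm was still, with the TCP within about 2 mm of the measured slot centre.
- The push was 11.8 N down, the turning moment was still 0.34 N·m, and the fingers were closed at 12.8 mm on the wing with 70 N grip set.
- The cap disc sat on the flange, and the bystanders and the purple and turquoise look-alikes stood where they started.
- The only disagreement was about 2 mm between the two cameras on the slot centre, within the calibration.

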